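# Stir the beads, then unhitch the stirring tongue and hold it up

## Robot

A 6-joint arm with a two-finger parallel gripper is mounted at the origin on a cart in front of the work surface, level with it; the furniture and walls round the work are solid. World frame = base frame: x ahead of the robot, y to its left, z up, the work surface at z = 0. Lengths are in mm, angles in degrees, forces in N, time in s.
With the tool pointing down it reaches from about 350 to 1000 mm from the base axis. Payload 7.1 kg.
Tool frame: the origin (TCP) lies midway between the tips of the shut fingers; the grasp point (between the pads) lies 19 mm behind it (manip.grip_depth is the distance from the TCP to the grasp point, in mm); z points along the fingers, y is the line along which they close (so a half turn about z gives the same grasp; the last joint's range is limited). The gripper opens to 85 mm and grips with 20 to 120 N. Pads are 22 mm wide; open, the fingers measure 114 mm over their backs; the gripper's body (76 mm by 85 mm) begins 54 mm behind the grasp point. The pads swing forward as they close: fully open they stand 13 mm farther back than shut.
Start: joints at [-1.089, 24.242, 93.386, -0, 62.372, -1.089], TCP at [624.984, 0.026, 231.319] pointing down, gripper open.
Joint ranges: [-172.04, 172.04], [-51.8, 120.97], [4.93, 147.93], [-75.15, 255.16], [6.16, 154.13], [-145.62, 145.62]. Speed limits (degrees/s): [136.94, 136.94, 172.46, 180, 180, 180].

## Interface

Orientations are given as [roll, pitch, yaw] about the fixed x, y, z axes, in that order (R = Rz(yaw) Ry(pitch) Rx(roll)).
In Python, from rig import manip, jaws, kin, monitor, viewer, workorder gives the robot as it stands. The module is installed in compiled form; this text tells all that it offers. Calls block until the motion is done:
- manip.goto(position, orientation): joint-space move of the TCP to a pose.
- manip.move_straight(position, frame=None, v=150): straight line of the TCP; frame=None keeps the orientation; v is the mean speed in mm/s.
- manip.move_j(angles): joint-space move.
- jaws.ungrasp() and jaws.grab(): open the fingers fully, or close them until they stop; the grip force is fixed at half the most.
- manip.sleep(seconds).
- kin.ik(position, orientation): joint angles nearest the present ones, or None.
- monitor.get_obs(): the state.
- viewer.get_image(name): name is "scene" or "side" or "wrist"; returns the picture (420x560x3 uint8, blue, green, red); there is no depth.
- viewer.camera_info(name): a dict with "fx", "fy", "cx", "cy" (pixels), "R" (3x3) and "t" (3): a world point X has camera coordinates R X + t; the wrist camera has in their place "tool_from_camera" (4x4, takes a point from camera to tool coordinates, whose origin is the TCP and whose axes are the flange's). Camera axes: x right, y down, z forward; pixel columns grow to the right and rows downward; lengths in mm; the calibration is good to about 2 mm. A picture is of the moment at which its call begins: read the wrist's pose just before it. camera_info takes no time and is no camera call.
A pose or a line that the arm cannot do raises manip.Unreachable and nothing moves.
- workorder.sign_off(): hands the job in; it is judged then, once.
Trained networks look in the newest picture that a camera, given by its name, has taken for a name from the list of things; names that differ only in an ending like _2 or _b are one class to them, and where a whole thing is asked for, a point or a joint stands for the part that bears it (a point fixed in the world has none). Each returns a list of dicts, best first, with "p" (0 to 1); they miss things now and then, are a little off and sometimes report something else, mostly with a low value. They report only what shows in the picture. A call takes as long as a camera call.
- viewer.search_frame(camera, label): "centre" ([x, y, z] in mm, in world coordinates, good to about 4 mm: the middle of the surface that is visible of it).
- viewer.cut_out(camera, label): "region" (420x560 bool, what is visible of it).
The state is a dict: "t": time; "joints": joint angles; "qvel": joint speeds; "joint_efforts": joint torques, N m; "eef_pos": TCP position; "eef_rot": TCP orientation; "ft_force": force on the tool from outside, world axes, zero at the start; "moment": the same for the moment, N m; "opening": finger opening in mm; "gripper_force": force on a finger pad.
Only numpy, scipy, OpenCV 4.12 (cv2) and the standard library are available. Lean on these libraries where they do the work, as an engineer would, in place of code of your own. Each camera call takes 0.05 s, during which the arm holds its last target. There are 200 camera calls.

## Task

Stir the beads in the beaker with the rod on the hitched tongue: take its knob and swing the rod to the near (robot) side until it is close to the beaker's wall, across to the far side, and back to the near side, leaving the tongue hitched. Then draw the coupler's sideways latch tab against its spring to the fixed lug, lift the coupler straight up off the ball until the rod's tip is out above the beaker's rim, and finish while still holding it there in the gripper, level and still over the beaker. Keep all the beads in the beaker and do not disturb the other things on the bench.

Things in the scene. Friction and masses are not known exactly. Their poses are not given: they have to be found in the camera images.
- station: Fixed aluminium base plate 236 x 100 x 8 mm carrying a dark steel post and, fast on it, a glass beaker (69 mm wide, rim 101 mm above the bench). Origin: on the bench under the post's axis; +x points along the plate to the beaker, whose axis is 130 mm from the post's; z up; +y is the near side, towards the robot to within about 0.8 rad.
- ball_seat (a point): Fixed point on the post's axis on top of its 56 mm flange, 94 mm above the bench: the coupler's origin lies here while hitched. Above it, inside the coupler, is the ball stud: neck 11 mm, ball 24 mm wide, flat underside 110 mm and top 126 mm above the bench.
- beaker_floor (a point): Centre of the beaker's inner floor, 10 mm above the bench; axes as the station's. Inner radius about 27 mm; glass walls rise to 101 mm above the bench.
- coupler: Loose steel hitch coupler, 0.22 to 0.36 kg: hollow head 38 x 38 x 40 mm over the ball, resting on the flange. Origin: centre of the head's underside, on the ball's axis; +x along its tongue bar (12 x 10 mm, to the rod at x = 130 mm); z up. A counterweight reaches back to x = -59 mm, so it balances on the head. It can turn about the post, but lifts off only with the latch drawn.
- lug_face (a point): Centre of the outer (+y) face of the fixed lug, an upright plate on the head, 14 mm wide along x, 4 mm thick, top 75 mm above the coupler's origin; this point is at x = 0, y = +20 mm, 60 mm above the origin. Latch rails and riser lie round its foot (to y = +28 mm, +41 mm drawn), up to 46 mm above the origin: keep fingertips 48 mm or more above it.
- tab_face (a point): Centre of the outer (-y) face of the latch's tab, a dark upright plate 26 mm wide along x, 4 mm thick, top 75 mm above the coupler's origin; this point is 60 mm above it, at x = 0, y = -22 mm at rest (42 mm over the outer faces of lug and tab) and y = -9 mm fully drawn (29 mm over the faces).
- latch (a joint): Spring latch of the coupler: 0 at rest (fork under the ball), grows to 0.013 m as the tab is drawn along coupler +y towards the lug; clear of the ball from about 0.010. Spring 3 N at rest, 8.5 N at 0.013; it springs back when let go. Pinching lug and tab together from above, to the stop, draws it and also holds the whole coupler.
- knob_mid (a point): Centre of the upright round black knob on the tongue's end, 18 mm in diameter, 30 mm high (120 to 150 mm above the bench when hitched), straight above the rod, 130 mm from the post's axis. For gripping from above: swinging it round the post moves the rod in the beaker.
- rod_tip (a point): Lower tip of the upright steel stirring rod, 8 mm in diameter, 120 mm below the knob's centre; hitched, it is 5 mm over the beaker's floor (15 mm above the bench) among the beads.
- bead0_center (a point): Centre of one of six loose white ceramic beads, 13 mm in diameter, 10 g, on the beaker's floor.
- bead1_center (a point): Centre of one of six loose white ceramic beads, 13 mm in diameter, 10 g, on the beaker's floor.
- bead2_center (a point): Centre of one of six loose white ceramic beads, 13 mm in diameter, 10 g, on the beaker's floor.
- bead3_center (a point): Centre of one of six loose white ceramic beads, 13 mm in diameter, 10 g, on the beaker's floor.
- bead4_center (a point): Centre of one of six loose white ceramic beads, 13 mm in diameter, 10 g, on the beaker's floor.
- bead5_center (a point): Centre of one of six loose white ceramic beads, 13 mm in diameter, 10 g, on the beaker's floor.
- marker: Bystander: marker pen, 135 mm long, loose on the bench beside the base plate; origin at its underside.
- filters: Bystander: filter carton 90 x 60 x 26 mm, loose on the bench beside the base plate; origin at its underside.
- timer_box: Bystander: small white timer 52 x 66 x 24 mm, loose on the bench beside the base plate; origin at its underside.
- calc: Bystander: calculator 125 x 66 x 14 mm, loose on the bench beside the base plate; origin at its underside.
- bulb: Bystander: rubber suction bulb 48 x 80 x 48 mm, loose on the bench beside the base plate; origin at its underside.

How it is judged (in metres and radians):
On the way, in this order (a step that is already met when the one before it is completed fails the run):
1. rod swung to the near side (over 10 mm from the beaker's middle), still down among the beads (y of rod_tip in the frame of beaker_floor above 0.01 m and height (world z) of rod_tip below 0.022 m), for 0.05 s.
2. rod swung to the far side (over 10 mm) (y of rod_tip in the frame of beaker_floor below -0.01 m and height (world z) of rod_tip below 0.022 m), for 0.05 s.
3. rod swung to the near side again (over 10 mm) (all of step 1), for 0.05 s.
4. latch drawn at least 9.5 mm with the coupler still down on the ball (value of joint latch above 0.0095 m and distance between coupler and ball_seat below 0.012 m), for 0.1 s.
At the end, for the whole second after the job is handed in: The gripper holds the coupler still, clear of the station: rod tip above the beaker's rim (more than 106 mm above the bench) and within 35 mm sideways of the beaker's axis, coupler tilted less than 0.2 rad, all six beads in the beaker (height (world z) of rod_tip above 0.106 m and horizontal distance between each of rod_tip, bead0_center, bead1_center, bead2_center, bead3_center, bead4_center, bead5_center and beaker_floor below 0.035 m and angle between coupler's own z axis and vertical below 0.2 rad and linear speed of coupler below 0.03 m/s and contact force between the fingers and coupler above 1 N and contact force between coupler and station below 0.05 N and height (world z) of each of bead0_center, bead1_center, bead2_center, bead3_center, bead4_center, bead5_center below 0.08 m); the arm keeps its last pose, push and grip.
It fails at once if a bystander is moved by more than 20 mm (distance of any of marker, filters, timer_box, calc, bulb from where it was at the start of the episode above 0.02 m).
It also fails if it takes over 48 s, if anything falls off the work surface, if the arm or the gripper's body presses on something with over 40 N, if the wrist force passes 120 N, or if a joint passes its speed limit or range.

## Working session

There is one attempt and no reset: what is moved stays moved. The work goes in short steps, each a Python script; the robot and the scene stay as the last script left them, time stands still between calls to the robot, and variables do not carry over. Pictures are saved under pics/ and viewed, at most 10 in all, crops included, and the job is handed in when it is done.

```bash
mkdir -p pics; python3 - <<'E'
from rig import *
import cv2,numpy as np
print(monitor.get_obs())
ims=[]
for c in ["scene","side","wrist"]:
    im=viewer.get_image(c); cv2.imwrite(f"pics/{c}0.png",im)
    for l in ["knob_mid","lug_face","tab_face","ball_seat","beaker_floor","coupler","station"]:
        try: print(c,l,[(np.round(d["centre"],1).tolist(),round(d["p"],2)) for d in viewer.search_frame(c,l)[:2]])
        except Exception as e: print(c,l,repr(e)[:80])
E
```

```text
{'t': 0.0, 'joints': array([-1.08862535e+00,  2.42825922e+01,  9.34335377e+01, -2.82916184e-04,
        6.23714004e+01, -1.08915756e+00]), 'qvel': array([-0.06326121, -0.06283051, -0.04110479,  0.01417959, -0.07951241,
        0.07258168]), 'joint_efforts': array([ 6.87376578e-04, -5.57382560e+01, -2.81743366e+01,  7.52266601e-05,
        7.21184188e-03,  1.02962622e-05]), 'eef_pos': array([6.24440660e+02, 3.49703911e-02, 2.30551292e+02]), 'eef_rot': array([-1.79912481e+02, -1.41338565e-03,  9.00006625e+01]), 'ft_force': array([-0.74868483,  0.55337562, -0.07402115]), 'moment': array([-0.01409776, -0.00267645, -0.01710723]), 'gripper_force': 0.0, 'opening': 85.33427819687006}
scene knob_mid [([563.9, -62.2, 128.3], 0.65)]
scene lug_face [([562.3, -61.0, 127.7], 0.95)]
scene tab_face [([572.4, -61.6, 140.0], 0.6)]
scene ball_seat [([548.6, 6.0, 12.5], 0.93), ([659.7, 98.7, 28.8], 0.4)]
scene beaker_floor [([552.5, 5.0, 12.4], 0.63)]
scene coupler [([564.5, -57.9, 126.2], 0.77)]
scene station [([545.9, 4.9, 4.9], 0.7)]
side knob_mid [([562.6, -33.5, 124.7], 0.94), ([576.0, -47.6, 136.9], 0.54)]
side lug_face [([563.3, -37.9, 124.4], 0.86)]
side tab_face [([577.9, -52.9, 136.6], 0.68)]
side ball_seat [([574.3, 42.1, 7.2], 0.95), ([502.4, 188.9, 39.6], 0.15)]
side beaker_floor [([571.6, 42.3, 11.8], 0.55)]
side coupler [([566.1, -37.0, 123.5], 0.69), ([686.0, -7.2, 19.9], 0.62)]
side station [([576.1, 40.2, 4.4], 0.9)]
wrist knob_mid []
wrist lug_face [([567.6, -34.9, 125.4], 0.72)]
wrist tab_face [([579.0, -46.4, 141.2], 0.88)]
wrist ball_seat [([572.9, 38.5, 9.3], 0.55), ([559.9, -35.7, 126.4], 0.33)]
wrist beaker_floor [([569.4, 43.4, 9.4], 0.66)]
wrist coupler [([563.2, -33.7, 127.0], 0.96), ([571.2, 40.1, 4.2], 0.74)]
wrist station [([570.5, 39.9, 7.2], 0.78)]
```

View pics/scene0.png

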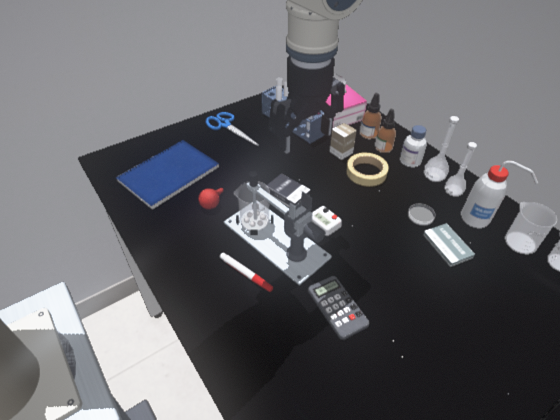

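View pics/wrist0.png

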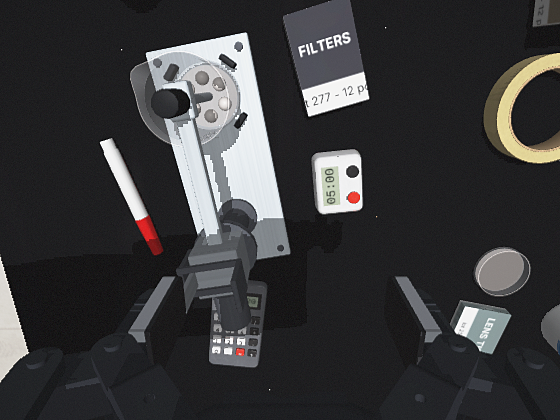

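Wrist picture: plate corners near (147,52), (243,33), (290,253); knob top about (170,97), head about (215,262). Next I turn these pixels into positions.

```bash
cat > h.py <<'E'
from rig import *
import cv2,numpy as np
from scipy.spatial.transform import Rotation as Ro
def cam(c,obs=None):
    i=viewer.camera_info(c)
    if c!="wrist": R=np.array(i["R"]);t=np.array(i["t"]);return i,R.T,-R.T@t
    o=obs or monitor.get_obs(); T=np.array(i["tool_from_camera"]); W=Ro.from_euler("xyz",o["eef_rot"],degrees=True).as_matrix()
    return i,W@T[:3,:3],W@T[:3,3]+o["eef_pos"]
def ray(c,px,z,obs=None):
    i,R,p=cam(c,obs); d=R@[(px[0]-i["cx"])/i["fx"],(px[1]-i["cy"])/i["fy"],1]
    return p+d*(z-p[2])/d[2]
def proj(c,X,obs=None):
    i,R,p=cam(c,obs); q=R.T@(np.array(X)-p); return np.array([i["fx"]*q[0]/q[2]+i["cx"],i["fy"]*q[1]/q[2]+i["cy"]])
E
python3 - <<'E'
from h import *
np.set_printoptions(precision=1,suppress=True)
o=monitor.get_obs()
print(viewer.camera_info("wrist")["tool_from_camera"])
for px,z in [((147,52),8),((243,33),8),((290,253),8),((170,95),150),((213,265),134),((207,92),10)]: print(px,ray("wrist",px,z,o))
for px,z in [((225,243),8),((303,277),8),((330,254),8),((254,178),150),((252,184),135)]: print("scene",px,ray("scene",px,z))
im=cv2.imread("pics/wrist0.png")[180:360,130:310]; cv2.imwrite("pics/wc.png",cv2.resize(im,(720,720)[:2])[:600])
s=cv2.imread("pics/scene0.png")[160:300,190:370]; cv2.imwrite("pics/sc.png",cv2.resize(s,(760,590)))
E
```

```text
[[  -0.    -0.9   -0.3   84. ]
 [   1.    -0.    -0.    -0.4]
 [   0.    -0.3    0.9 -141.2]
 [   0.     0.     0.     1. ]]
(147, 52) [493.9 112.    8. ]
(243, 33) [585.6 128.2   8. ]
(290, 253) [630.2 -99.9   8. ]
(170, 95) [555.5  77.3 150. ]
(213, 265) [569.9 -46.3 134. ]
(207, 92) [548.6  75.8  10. ]
scene (225, 243) [464.1  53.8   8. ]
scene (303, 277) [ 549.8 -111.9    8. ]
scene (330, 254) [631.8 -97.5   8. ]
scene (254, 178) [547.3  58.6 150. ]
scene (252, 184) [542.7  60.1 135. ]
```

View pics/sc.png

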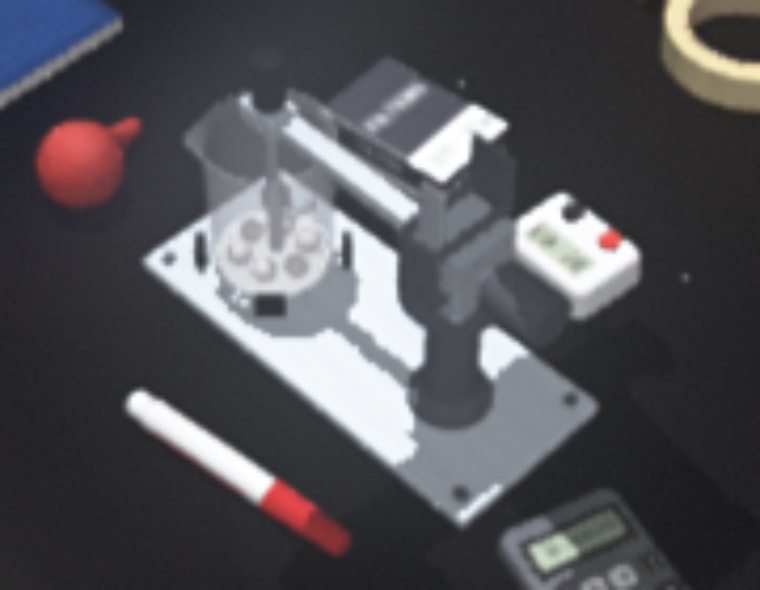

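View pics/wc.png

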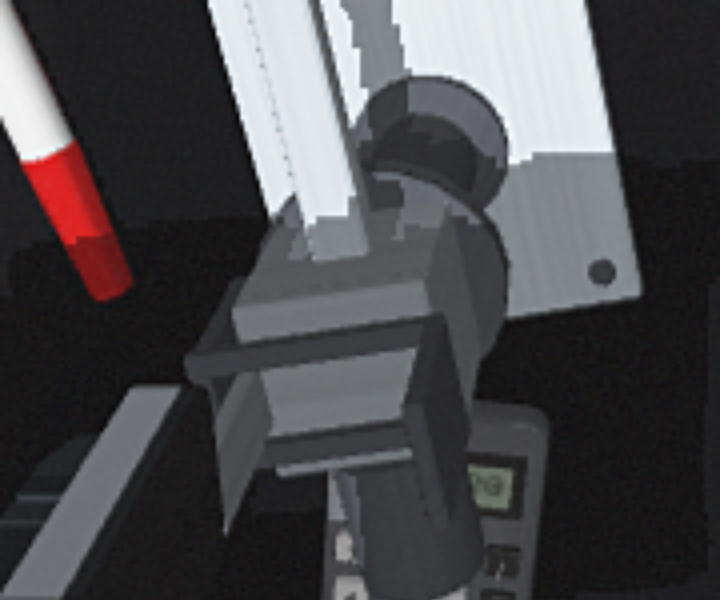

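The scene crop shows the coupler hitched with its rod roughly mid-beaker. The lug and tab plates stand on the head, and the plate corners are at about (224,222), (300,284) and (332,256) in full-frame pixels. I'll refine the frame and move above the knob.

```bash
python3 - <<'E'
from h import *
np.set_printoptions(precision=1,suppress=True)
for px,z in [((224.3,222.2),8),((299.7,284),8),((331.6,256.4),8),((253.5,175.5),150)]: print("scene",px,ray("scene",px,z))
o=monitor.get_obs()
for px,z in [((290,253),8),((237.5,216),10),((172,97),150)]: print(px,ray("wrist",px,z,o))
# above between knob & head, camera over the beaker/tongue
manip.goto([575,-70,290],[180,0,98])
manip.sleep(.3)
o=monitor.get_obs();print(o["t"],o["eef_pos"],o["eef_rot"])
im=viewer.get_image("wrist");cv2.imwrite("pics/w1.png",im)
np.save("o1.npy",o,allow_pickle=True)
E
```

```text
scene (224.3, 222.2) [492.6 107.4   8. ]
scene (299.7, 284) [ 534.4 -121.6    8. ]
scene (331.6, 256.4) [ 630.5 -104.3    8. ]
scene (253.5, 175.5) [550.5  65.6 150. ]
(290, 253) [630.2 -99.9   8. ]
(237.5, 216) [572.5 -53.7  10. ]
(172, 97) [556.6  76.2 150. ]
2.0 [575.  -69.3 289. ] [-179.9   -0.    98.1]
```

View pics/w1.png

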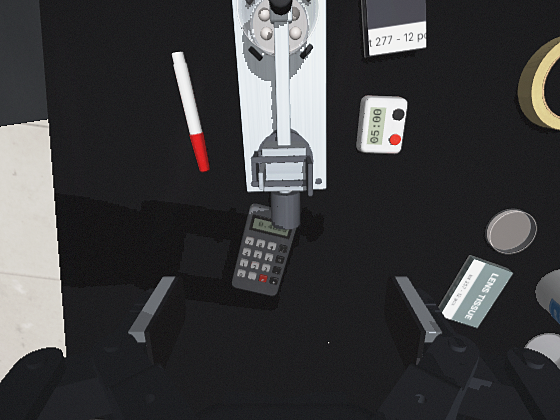

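```bash
python3 - <<'E'
import cv2
im=cv2.imread("pics/w1.png"); c=im[0:230,200:360]
cv2.imwrite("pics/w1c.png",cv2.resize(im[120:230,220:350],(709,600),interpolation=cv2.INTER_CUBIC))
E
python3 - <<'E'
from h import *
np.set_printoptions(precision=1,suppress=True)
o=np.load("o1.npy",allow_pickle=True).item()
for px,z in [((248,191),8),((326,187),8),((283,5),150),((283,130),120),((286,222),110)]: print(px,ray("wrist",px,z,o))
E
```

```text
(248, 191) [ 534.5 -118.3    8. ]
(326, 187) [629.9 -99.7   8. ]
(283, 5) [554.2  64.9 150. ]
(283, 130) [566.3 -24.3 120. ]
(286, 222) [ 581.4 -112.6  110. ]
```

View pics/w1c.png

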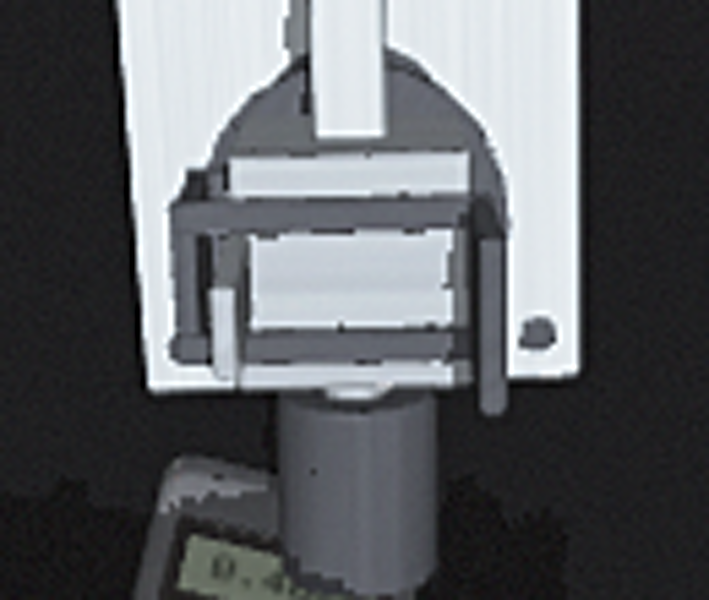

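The crop shows the lug's top edge centred at about (261.3,181.2) full-frame and the tab's at (310.2,179.0).

```bash
cat > est.py <<'E'
from h import *
np.set_printoptions(precision=1,suppress=True)
o=np.load("o1.npy",allow_pickle=True).item()
L=ray("wrist",(261.3,181.2),169,o);T=ray("wrist",(310.2,179),169,o)
yv=(L-T)[:2];n=np.linalg.norm(yv);yv/=n
head=T[:2]+yv*(20+(n-38)/2); K=ray("wrist",(283,5),150,o)[:2]
d=K-head
print(L,T,n,"yaw y",np.degrees(np.arctan2(-yv[0],yv[1])),"head",head,"knob",K,"yaw x",np.degrees(np.arctan2(d[1],d[0])),np.linalg.norm(d))
for a,z in [(L,169)]: print("scene",proj("scene",[*head,169]),proj("scene",[*K,150]))
E
python3 est.py; python3 - <<'E'
from h import *
np.set_printoptions(precision=1,suppress=True)
manip.goto([540,0,250],[180,0,98]);manip.sleep(.3)
o=monitor.get_obs();np.save("o2.npy",o,allow_pickle=True);print(o["t"],o["eef_pos"],o["eef_rot"])
im=viewer.get_image("wrist");cv2.imwrite("pics/w2.png",im)
for l in ["knob_mid","beaker_floor","coupler","rod_tip"]:print(l,[(np.round(d["centre"],1),round(d["p"],2)) for d in viewer.search_frame("wrist",l)[:2]])
E
```

```text
[554.6 -58.7 169. ] [591.3 -51.8 169. ] 37.355427346613546 yaw y 100.64005492434713 head [572.  -55.5] knob [554.2  64.9] yaw x 98.42880712412115 121.74018263925497
scene [298.1 199.6] [255.2 175. ]
2.7917 [540.7  -0.6 250.5] [179.9   0.   97.9]
knob_mid [(array([561.6, -43. , 128.5]), 0.82), (array([ 554.2, -205.4,   10. ]), 0.28)]
beaker_floor [(array([551.9,  31.3,   8.7]), 0.71), (array([576.4, -50. , 138.8]), 0.61)]
coupler [(array([566.7, -37.8, 126.1]), 0.93)]
rod_tip [(array([557.8, -43. , 125.9]), 0.68)]
```

View pics/w2.png

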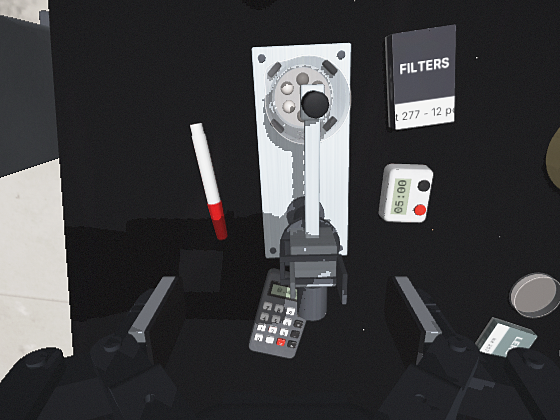

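The knob's top is at (315,103), and the plate corners are at about (252,46), (350,43) and (350,254).

```bash
python3 - <<'E'
from h import *
np.set_printoptions(precision=1,suppress=True)
o=np.load("o2.npy",allow_pickle=True).item()
for px,z in [((252,46),8),((350,43),8),((350,254),8),((266,258),8),((315,103),150),((301,91),20)]: print(px,ray("wrist",px,z,o))
k=ray("wrist",(315,103),150,o)[:2]
for h in ([572,-55.5],): d=k-h;print(np.linalg.norm(d),np.degrees(np.arctan2(d[1],d[0])))
E
```

```text
(252, 46) [491.9 112.5   8. ]
(350, 43) [587.7 128.4   8. ]
(350, 254) [633.4 -99.8   8. ]
(266, 258) [ 533.7 -118.9    8. ]
(315, 103) [550.1  73.  150. ]
(301, 91) [545.9  77.3  20. ]
130.3122112066131 99.69129349480215
```

```bash
cat >> h.py <<'E'
HEAD=np.array([572.,-55.5]);SY=100.5
def u(a): a=np.radians(a); return np.array([np.cos(a),np.sin(a)])
def st(s):
    o=monitor.get_obs();print(s,round(o["t"],2),np.round(o["eef_pos"],1),np.round(o["eef_rot"],1),"F",np.round(o["ft_force"],1),"M",np.round(o["moment"],2),"open",round(o["opening"],1),"gf",round(o["gripper_force"],1),flush=True);return o
E
python3 - <<'E'
from h import *
k=np.array([550.1,73.]);a=99.7
manip.goto([*k,200],[180,0,a]); manip.move_straight([*k,124],v=100);st("down")
jaws.grab();o=st("grab")
r=np.linalg.norm(o["eef_pos"][:2]-HEAD);z=o["eef_pos"][2];print(r)
def swing(a0,a1):
    n=max(2,int(abs(a1-a0)/2.5)+1)
    for b in np.linspace(a0,a1,n+1)[1:]:
        manip.move_straight([*(HEAD+r*u(b)),z],[180,0,b],v=40)
    manip.sleep(.3);o=st("swung");
    d=o["eef_pos"][:2]-HEAD;print("tip y est",r*np.sin(np.radians(np.degrees(np.arctan2(d[1],d[0]))-SY)))
swing(a,SY+7)
im=viewer.get_image("side");cv2.imwrite("pics/s1.png",im)
E
```

```text
down 4.4 [550.6  72.9 124.5] [179.9   0.   99.7] F [-0.3  1.   0.9] M [-0.05  0.01 -0.02] open 85.2 gf 0.0
grab 5.04 [550.2  73.1 124.1] [180.   -0.   99.7] F [-0.5  1.3  0.7] M [ 0.09  0.02 -0.  ] open 16.5 gf 58.5
130.43995193619418
swung 6.38 [532.9  68.9 124.1] [180.    0.  107.5] F [ 0.9 -0.   1.2] M [ 0.1  -0.03  0.04] open 16.1 gf 58.6
tip y est 15.761468894198432
```

```bash
python3 - <<'E'
from h import *
o=monitor.get_obs();r=np.linalg.norm(o["eef_pos"][:2]-HEAD);z=o["eef_pos"][2]
def swing(a0,a1):
    n=max(2,int(abs(a1-a0)/2.5)+1)
    for b in np.linspace(a0,a1,n+1)[1:]:
        manip.move_straight([*(HEAD+r*u(b)),z],[180,0,b],v=40)
    manip.sleep(.3);o=st("swung");
    d=o["eef_pos"][:2]-HEAD;print("tip y est",r*np.sin(np.radians(np.degrees(np.arctan2(d[1],d[0]))-SY)))
swing(SY+7,SY-7);swing(SY-7,SY+7)
jaws.ungrasp();st("open")
o=monitor.get_obs();p=o["eef_pos"];manip.move_straight([p[0],p[1],260],v=150)
a=SY+7
manip.goto([*(HEAD-u(a)*30),280],[180,0,a]);manip.sleep(.3)
o=st("above head");np.save("o3.npy",o,allow_pickle=True)
im=viewer.get_image("wrist");cv2.imwrite("pics/w3.png",im)
# predicted pixels of lug/tab top centres
yv=u(a+90)
for s in(18,-20):print(proj("wrist",[*(HEAD+yv*s),169],o))
print(proj("wrist",[*(HEAD+u(a)*130),150],o))
c=proj("wrist",[*HEAD,169],o).astype(int);print(c)
x0,y0=c[0]-65,max(0,c[1]-55);print(x0,y0)
cv2.imwrite("pics/w3c.png",cv2.resize(im[y0:y0+110,x0:x0+130],None,fx=5.4,fy=5.4,interpolation=cv2.INTER_CUBIC))
E
```

```text
swung 8.43 [563.9  74.6 124.1] [-180.     0.    93.5] F [-0.4  0.9  1. ] M [ 0.07  0.11 -0.08] open 16.4 gf 58.6
tip y est -15.790216635110987
swung 10.43 [532.9  68.9 124.1] [180.    0.  107.5] F [ 0.8 -0.3 -0. ] M [ 0.1  -0.11  0.05] open 15.6 gf 58.7
tip y est 15.738204959148263
open 11.11 [532.8  68.9 124.1] [-180.    -0.   107.5] F [ 0.   0.2 -0.1] M [-0.01  0.02 -0.01] open 85.3 gf 0.0
above head 13.16 [580.9 -83.  279.9] [-180.    -0.   107.6] F [-0.4 -0.3 -0.1] M [ 0.   -0.01 -0.02] open 85.3 gf 0.0
[260.68981604 163.72848883]
[313.09669096 163.72605658]
[285.59401421 -37.62661528]
[285 163]
220 108
```

View pics/w3c.png

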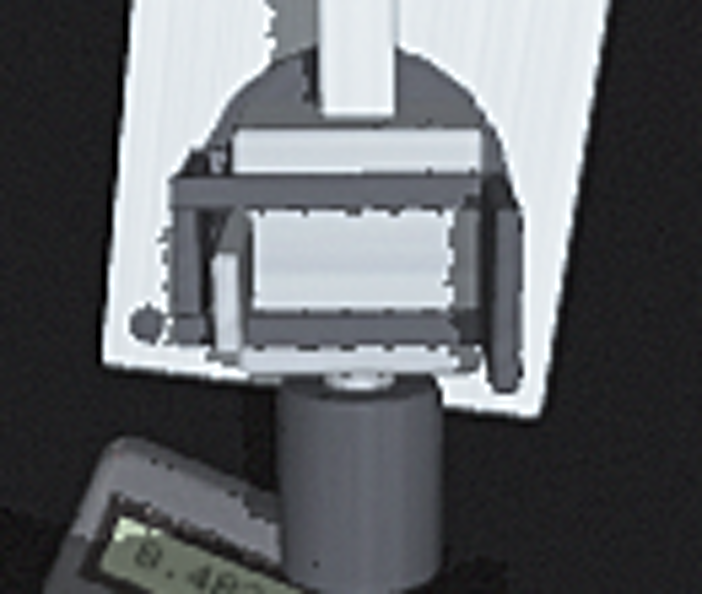

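View pics/w3.png

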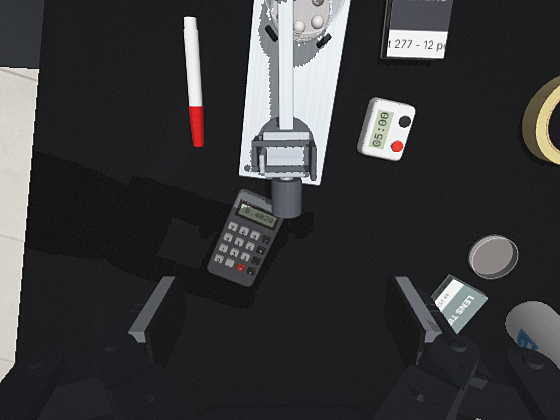

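The lug top is at (262.2,164.9) and the tab top at (314.3,163.2), about 1 mm from where I predicted. I'll correct for that and pinch.

```bash
python3 - <<'E'
from h import *
a=SY+7;p=HEAD+u(a+90)*4.6
manip.goto([*p,230],[180,0,a]);manip.move_straight([*p,144],v=90);st("down")
jaws.grab();manip.sleep(.3);o=st("pinch")
im=viewer.get_image("side");cv2.imwrite("pics/s2.png",im)
if 20<o["opening"]<32 and o["gripper_force"]>20:
    e=o["eef_pos"];manip.move_straight([e[0],e[1],e[2]+6],[180,0,a],v=15);st("lift6")
E
```

```text
down 14.66 [568.1 -56.9 144.5] [179.9   0.  107.5] F [-0.2  1.2  0.5] M [ 0.02 -0.    0.04] open 85.3 gf 0.0
pinch 15.55 [567.8 -57.  145. ] [180.    0.  107.5] F [-2.5 -0.1  8.9] M [0.02 0.3  0.07] open 26.2 gf 59.9
lift6 16.22 [567.6 -57.  150.8] [-180.    -0.   107.5] F [ 0.   0.1 -3.1] M [-0.01  0.02  0.02] open 26.1 gf 59.1
```

```bash
python3 - <<'E'
from h import *
a=SY+7;e=monitor.get_obs()["eef_pos"]
for z in (160,200,258):
    manip.move_straight([e[0],e[1],z],[180,0,a],v=50);st("lift")
manip.sleep(.8);st("still")
im=np.vstack([viewer.get_image("side")[60:340,130:430],viewer.get_image("scene")[80:360,130:430]]);cv2.imwrite("pics/f.png",im[:600])
E
```

```text
lift 16.55 [568.  -57.  160.6] [179.9   0.  107.5] F [-0.2 -0.1 -3.2] M [-0.02 -0.05 -0.01] open 25.7 gf 59.2
lift 17.5 [567.3 -56.9 199.7] [-180.    -0.   107.5] F [-0.9  0.1 -4. ] M [ 0.03 -0.02  0.01] open 25.9 gf 59.2
lift 18.81 [567.4 -57.  257.6] [-180.    -0.   107.5] F [-0.  -0.1 -3.2] M [ 0.02  0.05 -0.02] open 25.9 gf 59.2
still 19.61 [567.6 -57.  258. ] [180.    0.  107.5] F [ 0.6  0.1 -2.9] M [-0.02 -0.   -0.09] open 26.3 gf 59.2
```

View pics/f.png

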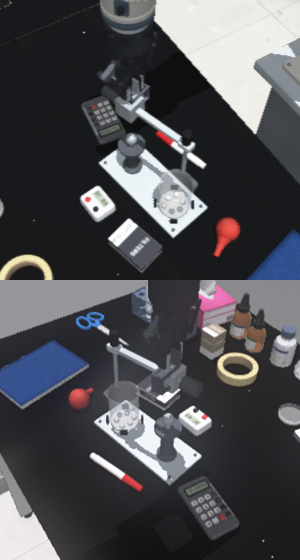

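The coupler is off the ball and level, the rod tip hangs just above the rim over the beaker, and the beads are inside.

```bash
python3 -c "
from rig import *
print(workorder.sign_off())"
```

```text
the job is handed in; nothing more can be done
None
```

I handed the job in: I stirred near, far and near again, drew the latch, and lifted the coupler off the ball. The gripper was holding it level and still over the beaker, with the beads inside in the last pictures; the sign-off returned no verdict.

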